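Unpack and set the pendant stand's leg

ROBOT

A 6-joint arm with a two-finger parallel gripper is mounted at the origin on the work surface. World frame = base frame: x ahead of the robot, y to its left, z up, the work surface at z = 0. Lengths are in m, angles in rad, forces in N, time in s.
With the tool pointing down it reaches from about 0.35 to 0.975 m from the base axis. Payload 7.1 kg.
Tool frame: the origin (TCP) lies midway between the tips of the shut fingers; the grasp point (between the pads) lies 19 mm behind it; z points along the fingers, x is the direction in which the jaws open and shut, and the axes are right-handed (so a half turn about z gives the same grasp; the last joint's range is limited). The gripper opens to 88 mm and grips with 3 to 60 N. Pads are 20 mm wide; open, the fingers measure 115 mm over their backs; the gripper's body (75 mm by 178 mm) begins 61 mm behind the grasp point.
Start: joints at [-1.277, 0.423, 1.63, -0, 1.089, -0.019], TCP at [0.192, -0.595, 0.223] pointing down, gripper open.
Joint ranges: [-3, 3], [-0.9, 2.11], [0.09, 2.58], [-1.31, 4.45], [0.11, 2.69], [-2.54, 2.54]. Speed limits (rad/s): [2.39, 2.39, 3.01, 3.14, 3.14, 3.14].

INTERFACE

Orientations are given as a unit quaternion [w, x, y, z].
In Python, from station import move_pose, movel, movej, command_gripper, wait, inverse_kinematics, read_camera, camera_info, MotionError, job_done, get_time, get_joint_pos, get_qvel, get_effort, get_tcp_pos, get_ee_rot, get_ft_force, get_ft_torque, get_grip_width gives the robot as it stands. Calls block until the motion is done:
- move_pose(position, orientation): joint-space move of the TCP to a pose.
- movel(position, frame=None, v=0.15, until_force=None): straight line of the TCP; frame=None keeps the orientation; v is the mean speed in m/s. With until_force (N) it stops when the force on the tool has changed by that much, and returns True; else False.
- movej(angles): joint-space move.
- command_gripper(opening): opening from 0.0 (shut) to 1.0 (fully open); the grip force is fixed at half the most; returns when the fingers have stopped.
- wait(seconds).
- inverse_kinematics(position, orientation): joint angles nearest the present ones, or None.
- read_camera(name): name is "scene" or "top" or "wrist"; returns the picture (384x512x3 uint8, red, green, blue); there is no depth.
- camera_info(name): a dict with "intrinsics" (3x3 intrinsics, pixels), "T" (4x4, takes a point from camera to world coordinates); the wrist camera has in their place "tool_from_camera" (4x4, takes a point from camera to tool coordinates, whose origin is the TCP and whose axes are the tool frame's). Camera axes: x right, y up, looking along -z (the intrinsics and any distortion apply to the point x, -y, -z); pixel columns grow to the right and rows downward; lengths in m; the calibration is good to about 2 mm. A picture is of the moment at which its call begins: read the wrist's pose just before it. camera_info takes no time and is no camera call.
A pose or a line that the arm cannot do raises MotionError and nothing moves.
- job_done(): hands the job in, once; it reports no verdict.
Readings, each from a call of its own:
- get_time(): time.
- get_joint_pos(): joint angles.
- get_qvel(): joint speeds.
- get_effort(): joint torques, N m.
- get_tcp_pos(): TCP position.
- get_ee_rot(): TCP orientation.
- get_ft_force(): force on the tool from outside, world axes, zero at the start.
- get_ft_torque(): the same for the moment, N m.
- get_grip_width(): opening from 0.0 (shut) to 1.0 (fully open).
Only numpy, scipy, OpenCV 4.12 (cv2) and the standard library are available. Lean on these libraries where they do the work, as an engineer would, in place of code of your own. Each camera call takes 0.05 s, during which the arm holds its last target. There are 200 camera calls.

TASK

The stand for the machine's hand pendant lies in the carton: swing both carton flaps well back outwards, past upright. Then, with its cam lever still open, push the stand's spring-loaded sliding leg along its rod by the cross wing until the wing's far face just meets the rubber mark ring, and while holding it there squeeze the cam lever shut flat against the leg. Finish still holding the leg and lever gripped like that at the mark, because I have yet to fit the locking pin; do not let go, and leave the other things where they lie.

Things in the scene. Friction and masses are not known exactly. Their poses are not given: they have to be found in the camera images.
- carton: Brown open-topped carton, fixed; 300 (x) by 240 (y) by 80 high, walls 5. Origin under its centre on the table; z up; its contents share its axes. An aluminium rod, 16 in diameter, runs along x at y = 0, axis 50 up, in cardboard end cradles (70 wide, 65 high, beyond x = -126 and 123); grey stand head, 44 square, at x = 105 to 119. End flaps hang down outside to 165 from the centre.
- flap_left (a joint): Angle of the flap on the carton's +y wall: 0 lying flat over the carton, 1.57 upright, up to 3.2 folded outwards. It starts ajar at 0.8 to 1.15. Cardboard, 285 (along x) by 98 by 4; the crease holds it wherever it is left (about 0.04 N m to turn, up to 0.06 with its weight).
- flap_right (a joint): The same for the flap on the carton's -y wall, opening to the other side.
- flap_left_hinge (a point): Middle of the left flap's crease, carton frame (0, 119, 82).
- flap_right_hinge (a point): Middle of the right flap's crease, carton frame (0, -119, 82).
- flap_left_edge (a point): Middle of the left flap's free edge.
- flap_right_edge (a point): Middle of the right flap's free edge.
- leg: Leg on the rod: black cross wing 8 (x) by 110 (y) by 30 high; behind it (-x) an aluminium body 66 long, 20 wide, 24 high. Origin: centre of the wing's far (+x) face, on the rod axis; axes as the carton's. Push the wing's near face, x = -8. Starts at carton x = -50 at its stop, travels 110 to +x only. A spring pulls it back with 1.5 N at the start, 4.3 N at full travel; freed, it runs back.
- cam_lever (a joint): Angle of the cam lever: 0 closed, flat on the leg's +y flank, open at most 0.4; starts at 0.28 to 0.38. Grey blade 50 long, 5 thick, 20 high on an upright pin (12 in diameter) at leg frame (-62, 13, 0); free end towards the wing, out to +y when open. Stays where left; 0.12 N m (3 N near its end) turns it.
- lever_tip (a point): End of the lever's blade, mid thickness, mid height. Its outer corner stands at most 36 to +y of the leg's middle. Closed, leg and blade together are 25.5 wide (leg frame y = -10 to 15.5).
- mark (a point): Centre, on the rod axis, of the near (-x) face of the mark ring: a black rubber ring 25 in diameter and 6 wide on the rod, 55 to 95 ahead of the leg's starting place, axes as the carton's. It is only a mark and does not stop the leg.
- spare_foot: Bystander loose in the carton: rubber foot, 34 in diameter, 30 high.
- spare_knob: Bystander loose in the carton: black knob, 32 in diameter, 34 high.
- pendant: Bystander: hand pendant in an orange case, 200 by 100 by 33, on the table.
- mouse: Bystander: black computer mouse, 100 by 58 by 27.
- link_a: Bystander: flat laser-cut steel link, 140 by 30 by 6.
- link_b: Bystander: another such link.

How it is judged:
On the way, in this order (a step that is already met when the one before it is completed fails the run):
1. both flaps swung outwards past upright (value of joint each of flap_left, flap_right above 1.75 rad), for 0.1 s.
2. leg pushed to the mark ring with the cam lever still open (x of leg in the frame of mark between -0.005 and 0.005 m and value of joint cam_lever above 0.18 rad), for 0.2 s.
3. cam lever closed with the leg at the mark (x of leg in the frame of mark between -0.005 and 0.005 m and value of joint cam_lever below 0.06 rad), for 0.2 s.
At the end, for the whole second after the job is handed in: Both flaps beyond 1.75 rad; the wing's far face within 5 mm of the mark ring's near face along the rod; cam lever within 0.06 rad of closed; the fingers still holding the leg and lever with more than 3 N; leg at rest (all of step 1 and all of step 3 and contact force between the fingers and leg above 3 N and linear speed of leg below 0.02 m/s); the arm keeps its last pose, push and grip.
It fails at once if a bystander was shifted by more than 30 mm (distance of any of spare_foot, spare_knob, pendant, mouse, link_a, link_b from where it was at the start of the episode above 0.03 m).
It also fails if it takes over 58 s, if anything falls off the work surface, if the arm or the gripper's body presses on something with over 40 N, if the wrist force passes 120 N, or if a joint passes its speed limit or range.

## Working session

There is one attempt and no reset: what is moved stays moved. The work goes in short steps, each a Python script; the robot and the scene stay as the last script left them, time stands still between calls to the robot, and variables do not carry over. Pictures are saved under pics/ and viewed, about 8 in all and at most 12, crops included, and the job is handed in when it is done.

```bash
mkdir -p pics; ls
python3 - <<'E'
from station import *
import cv2,numpy as np
np.set_printoptions(precision=4,suppress=True)
for n in("top","scene"):
    im=read_camera(n); cv2.imwrite(f"pics/{n}0.png",im[:,:,::-1]); i=camera_info(n); print(n,i)
print(camera_info("wrist"),get_time(),get_tcp_pos(),get_ee_rot(),get_grip_width())
a=[cv2.imread(f"pics/{n}0.png") for n in("top",)]
cv2.imwrite("pics/a0.png",cv2.resize(a[0],(800,600),interpolation=cv2.INTER_CUBIC))
E
```

```text
pics
top {'intrinsics': array([[356.1718,   0.    , 253.7834],
       [  0.    , 356.1718, 185.7406],
       [  0.    ,   0.    ,   1.    ]]), 'T': array([[-0.0233,  0.9821, -0.1871,  0.3874],
       [-0.9996, -0.0201,  0.0186, -0.0309],
       [ 0.0145,  0.1875,  0.9822,  1.1103],
       [ 0.    ,  0.    ,  0.    ,  1.    ]])}
scene {'intrinsics': array([[420.4603,   0.    , 249.3203],
       [  0.    , 420.4603, 196.6595],
       [  0.    ,   0.    ,   1.    ]]), 'T': array([[-0.3012, -0.8225,  0.4825,  1.0945],
       [ 0.9536, -0.2612,  0.1501,  0.118 ],
       [ 0.0025,  0.5053,  0.8629,  1.061 ],
       [ 0.    ,  0.    ,  0.    ,  1.    ]])}
{'intrinsics': array([[317.0333,   0.    , 252.5388],
       [  0.    , 317.0333, 193.7651],
       [  0.    ,   0.    ,   1.    ]]), 'tool_from_camera': array([[ 1.    , -0.0007,  0.0007, -0.0006],
       [-0.0005, -0.9636, -0.2673, -0.0734],
       [ 0.0009,  0.2673, -0.9636, -0.1616],
       [ 0.    ,  0.    ,  0.    ,  1.    ]])} 0.1 [ 0.1922 -0.5942  0.222 ] [-0.0004  0.8086 -0.5883 -0.0006] 1.000031088137634
```

View pics/a0.png

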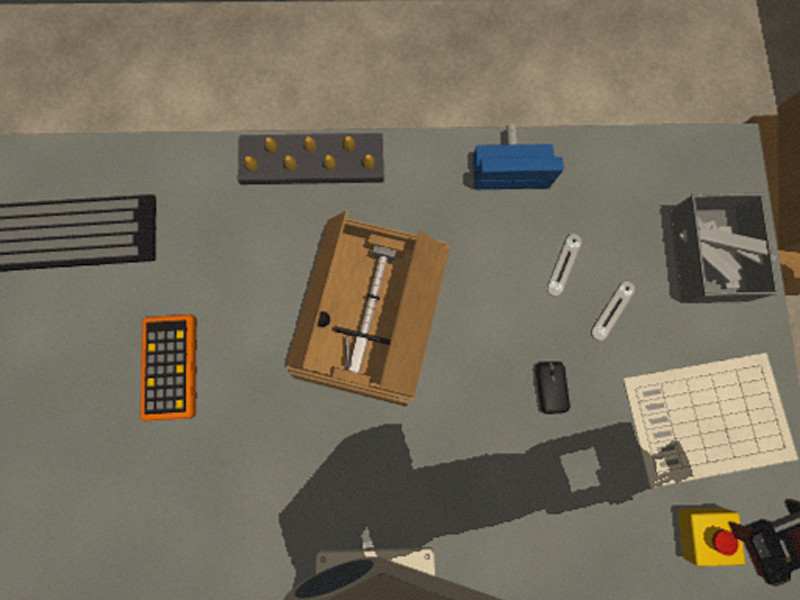

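View pics/scene0.png

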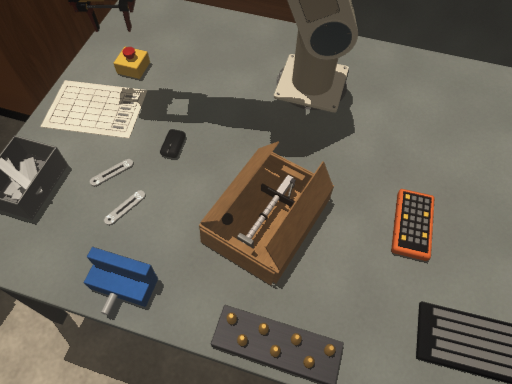

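The top view shows the carton at about (366,310) in the 800-wide image, with the rod from (384,250) to (356,370). Its +x points away from the robot with a slight -y. I'll move the wrist camera over it.

```bash
cat > h.py <<'E'
from station import *
import cv2,numpy as np
from scipy.spatial.transform import Rotation as R
np.set_printoptions(precision=4,suppress=True)
def q_down(yaw):  # tool z down, tool x along -carton y, tool y along -carton x
    c,s=np.cos(yaw),np.sin(yaw)
    M=np.array([[s,-c,0],[-c,-s,0],[0,0,-1.]])
    return list(R.from_matrix(M).as_quat(scalar_first=True))
def ray(K,T,px,z):
    px=np.atleast_2d(px).astype(float)
    d=np.c_[(px[:,0]-K[0,2])/K[0,0],-(px[:,1]-K[1,2])/K[1,1],-np.ones(len(px))]@T[:3,:3].T
    o=T[:3,3]; return o+d*((z-o[2])/d[:,2])[:,None]
def proj(K,T,P):
    P=np.atleast_2d(P); c=(P-T[:3,3])@T[:3,:3]
    return np.c_[K[0,2]+K[0,0]*c[:,0]/-c[:,2],K[1,2]+K[1,1]*c[:,1]/c[:,2]]
def wristT():
    T=np.eye(4);T[:3,:3]=R.from_quat(get_ee_rot(),scalar_first=True).as_matrix();T[:3,3]=get_tcp_pos()
    return T@camera_info("wrist")["tool_from_camera"]
def snap(name):
    T=wristT();im=read_camera("wrist");cv2.imwrite(f"pics/{name}.png",im[:,:,::-1]);np.save(f"pics/{name}.npy",T);return im,T
E
python3 - <<'E'
from h import *
i=camera_info("top");K,T=i["intrinsics"],i["T"]
p=ray(K,T,np.array([[384,250],[356,370],[371,297]])*.64,.06);print(p)
d=p[0]-p[1];yaw=np.arctan2(d[1],d[0]);print(yaw,np.hypot(*d[:2]))
ex=np.array([np.cos(yaw),np.sin(yaw),0]); c=p[0]-ex*.112;c[2]=0;print(c)
t=c-ex*.07;t[2]=.33
move_pose(list(t),q_down(yaw)); print(get_time(),get_tcp_pos(),get_joint_pos())
im,T=snap("w1");cv2.imwrite("pics/w1b.png",cv2.resize(im[:,:,::-1],(768,576),interpolation=cv2.INTER_CUBIC))
E
```

```text
[[ 0.6678 -0.0282  0.06  ]
 [ 0.4374  0.0285  0.06  ]
 [ 0.5753 -0.0015  0.06  ]]
-0.24130247601718774 0.23726206223178775
[ 0.559  -0.0014  0.    ]
2.5417 [0.4911 0.0148 0.3299] [ 0.006   0.1049  1.8016 -0.0002  1.2353  1.8187]
```

View pics/w1b.png

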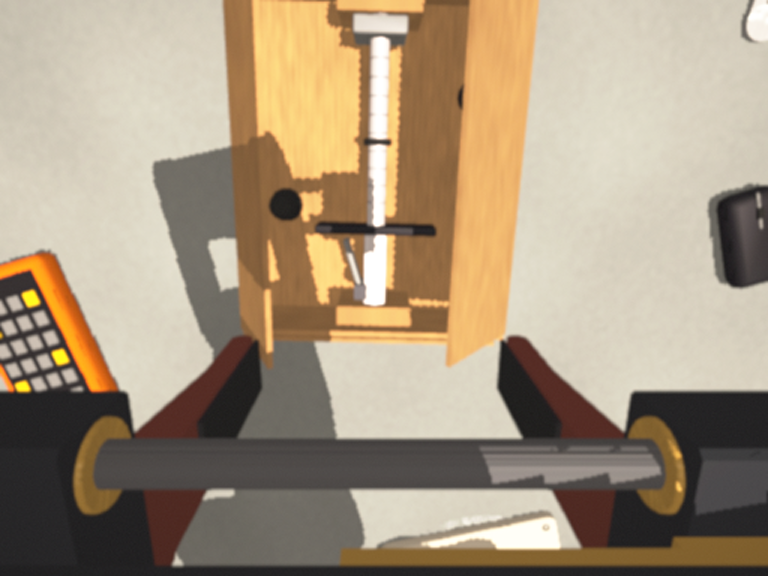

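The wrist view, at 768 px wide, shows:
- Rod on column ~378.
- Black wing at row ~229.
- Mark ring at row ~141.
- Knob at (286,204), clear of the finger lanes.
- Left flap at ~1.15 rad and right flap at ~0.87 rad.

Next I'll fit the carton frame and open the flaps.

```bash
cat >> h.py <<'E'
K=camera_info("wrist")["intrinsics"]
def frame(o,yaw):
    ex=np.array([np.cos(yaw),np.sin(yaw),0]);ey=np.array([-ex[1],ex[0],0])
    return lambda x,y,z: list(np.array(o)+ex*x+ey*y+np.array([0,0,z]))
def rodfit(im,T,r0,r1,c0=230,c1=275):
    h=cv2.cvtColor(im,cv2.COLOR_RGB2HSV);m=(h[...,1]<60)&(h[...,2]>90)
    pts=[]
    for r in range(r0,r1):
        c=np.where(m[r,c0:c1])[0]
        if len(c)>5: pts.append([c0+(c.min()+c.max())/2,r,c.max()-c.min()+1])
    pts=np.array(pts);med=np.median(pts[:,2]);pts=pts[abs(pts[:,2]-med)<3]
    P=ray(K,T,pts[:,:2],.05)[:,:2]
    vx,vy,x0,y0=cv2.fitLine(P.astype(np.float32),cv2.DIST_HUBER,0,.01,.01).ravel()
    s=np.sign(vx);return np.arctan2(vy*s,vx*s),np.array([x0,y0]),len(pts),med
E
python3 - <<'E'
from h import *
im=cv2.imread("pics/w1.png")[:,:,::-1];T=np.load("pics/w1.npy")
yaw,p0,n,w=rodfit(im,T,35,135);print("yaw",yaw,p0,n,w)
v=im.max(2)
for c in (232,238,265,272): print(c,[int(r) for r in np.where(v[130:170,c]<80)[0]+130])
for c in (249,251,253): print(c,"ring",v[86:104,c], "head",v[5:32,c])
ex=np.array([np.cos(yaw),np.sin(yaw)]);
for c in (265,272):
    r=np.where(v[130:170,c]<80)[0].max()+130.5+.5
    P=ray(K,T,[c,r],.065)[0];print("near top edge",(P[:2]-p0)@ex)
P=ray(K,T,[252,16],.072)[0];print((P[:2]-p0)@ex)
E
```

```text
yaw -0.26254684 [ 0.588 -0.007] 98 12.0
232 [149, 150, 151, 152, 153, 154, 155]
238 [149, 150, 151, 152, 153, 154, 155]
265 [149, 150, 151]
272 [150, 151, 152]
249 ring [254 252 248 251 254 245 182 102  66  86 176 249 255 253 249 252 254 255] head [248 236 190 153 177 211 226 231 234 235 236 237 238 238 237 227 189 134
 103 145 217 242 247 247 247 247 247]
251 ring [255 255 255 255 255 255 228 123  70 102 222 255 255 255 255 255 255 255] head [249 237 192 159 186 213 226 230 233 235 237 238 238 239 238 229 192 136
 109 179 250 255 255 255 255 255 255]
253 ring [255 255 255 255 255 255 237 132  73 109 227 255 255 255 255 255 255 255] head [249 238 205 193 208 220 225 229 233 235 237 238 239 240 239 230 198 138
 118 215 255 255 255 255 255 255 255]
near top edge -0.08603827430209088
near top edge -0.08718773781199605
0.07634063302861298
```

The wing and head both put the carton origin at (0.555, 0.002) with yaw -0.263. The top view agrees within 5 mm. Opening the flaps now.

```bash
cat >> h.py <<'E'
YAW=-0.2625; O=[.5547,.0020,0]
F=frame(O,YAW); Q=q_down(YAW)
E
python3 - <<'E'
from h import *
try:
    command_gripper(0.0)
    move_pose(F(0,8,.20),Q); movel(F(0,8,.13),v=.15); print(get_time())
    f0=get_ft_force()
    print(movel(F(0,156,.13),v=.15,until_force=15),get_time(),get_ft_force())
    movel(F(0,-20,.13),v=.25)
    print(movel(F(0,-156,.13),v=.15,until_force=15),get_time(),get_ft_force())
    movel(F(0,-.02,.15),v=.25)
except MotionError as e: print(e)
print(get_tcp_pos())
E
```

```text
the arm cannot take that pose within its joint ranges
[0.4911 0.0153 0.33  ]
```

Run:
```python
from h import *
try:
    move_pose(F(0,.008,.20),Q); movel(F(0,.008,.13),v=.15); print(get_time())
    print(movel(F(0,.156,.13),v=.15,until_force=15),get_time(),get_ft_force())
    movel(F(0,-.02,.13),v=.25)
    print(movel(F(0,-.156,.13),v=.15,until_force=15),get_time(),get_ft_force())
    movel(F(0,-.02,.15),v=.25)
    command_gripper(1.0)
    move_pose(F(-.075,.003,.27),Q)
except MotionError as e: print(e)
print(get_tcp_pos(),get_time())
im,T=snap("w2");cv2.imwrite("pics/w2b.png",cv2.resize(im[:,:,::-1],(768,576),interpolation=cv2.INTER_CUBIC))
```

```text
5.1833
False 6.3167 [-0.1502 -0.3846  0.2474]
False 8.225 [ 0.7455 -0.0431  1.1549]
[0.4832 0.0243 0.2697] 10.925
```

View pics/w2b.png

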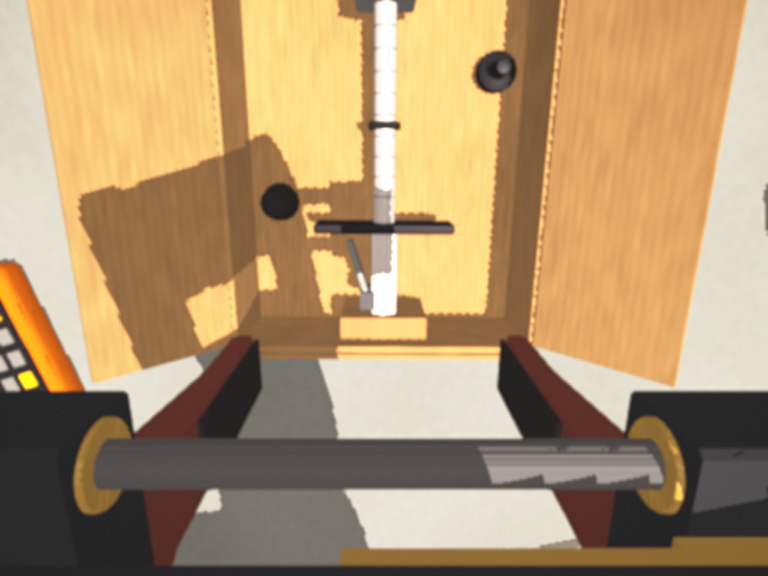

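Both flaps are well outwards, roughly 2.3 rad. The knob at (280,201) and the foot at (495,70) are clear of the finger lanes. I'll measure the rod, wing and ring precisely.

Run:
```python
from h import *
im=cv2.imread("pics/w2.png")[:,:,::-1];T=np.load("pics/w2.npy")
yaw,p0,n,w=rodfit(im,T,12,120,236,280);print("yaw",yaw,p0,n,w)
ex=np.array([np.cos(yaw),np.sin(yaw)]);ey=np.array([-ex[1],ex[0]])
print("p0 in F",(p0-np.array(O[:2]))@ex,(p0-np.array(O[:2]))@ey)
v=im.max(2)
for c in (215,225,235,275,290): print(c,v[143:162,c])
for c in (254,256,258): print(c,"ring",v[76:92,c])
print("row",v[151,200:312])
def X(c,r,z): return np.array([(ray(K,T,[c,r],z)[0][:2]-O[:2])@e for e in(ex,ey)])
for r in (153,154,155,156): print(r,X(280,r,.065))
for r in (81,82,83,84,85,86,87): print(r,X(256,r,.0625))
print("camera x",(T[:2,3]-O[:2])@ex)
```

```text
yaw -0.2656006 [ 0.6024 -0.0111] 105 14.0
p0 in F 0.049510766930722476 -0.000159348574504687
215 [179 162 150 115  68  41  51  72  84  85  80  91 166 229 223 184 166 164
 166]
225 [165 164 153 121  74  43  50  72  87  89  85  78  95 131 151 157 157 158
 158]
235 [164 163 155 124  79  45  34  38  40  40  40  45  88 139 159 149 134 121
 115]
275 [166 158 151 126  84  48  48  77  97 105 100  98 148 231 254 254 254 254
 254]
290 [243 227 222 206 152  82  50  75 103 111 105 103 149 232 255 255 254 254
 254]
254 ring [253 255 255 255 245 150  82  68  91 192 255 255 255 255 254 255]
256 ring [255 255 255 255 255 176  86  69 107 237 255 255 255 255 255 255]
258 ring [255 255 255 255 255 179  91  72 105 231 255 255 255 255 255 255]
row [154 161 163 175 232 255 255 255 249 176  98  81  83  84  83  84  84  85
  86  85  86  87  86  87  85  87  80  60  44  41  41  41  40  40  40  40
  42  40  41  40  40  42  40  43  42  41  42  42  42  42  41  41  40  41
  42  44  42  43  42  41  42  47  68  89  98  99  99  98  97  98  99  98
  98  99  97  97 100  99  98 100  99  99  99 101 100 101 102 101 102 101
 103 102 103 103 102 103 102 103 102 102 101 112 182 249 255 254 254 254
 254 254 253 254]
153 [-0.0543 -0.0281]
154 [-0.0555 -0.0282]
155 [-0.0566 -0.0282]
156 [-0.0578 -0.0282]
81 [0.0245 0.0002]
82 [0.0235 0.0002]
83 [0.0224 0.0002]
84 [0.0214 0.0002]
85 [0.0203 0.0002]
86 [0.0193 0.0001]
87 [0.0183 0.0001]
camera x -0.0019625254023561967
```

Ring near face is at x≈0.021 and the wing far face at -0.049, so travel is about 70 mm, within the given 55–95. I'll lower astride the leg, push to just short of the mark, and look.

```bash
sed -i 's/^YAW=.*/YAW=-0.2645; O=[.5547,.0020,0]/' h.py
python3 - <<'E'
from h import *
try:
    move_pose(F(-.072,.0032,.12),Q)
    print(movel(F(-.072,.0032,.040),v=.08,until_force=8),get_time(),get_ft_force())
    print(movel(F(-.002,.0032,.040),v=.06,until_force=15),get_time(),get_ft_force())
except MotionError as e: print(e)
print(get_tcp_pos(),F(-.002,.0032,.040),get_time())
im,T=snap("w3");cv2.imwrite("pics/w3b.png",cv2.resize(im[:,:,::-1],(768,576),interpolation=cv2.INTER_CUBIC))
E
```

```text
False 12.775 [ 0.0343  0.0781 -0.1623]
False 14.0917 [-3.9767 -1.9326  1.1838]
[0.5532 0.0056 0.0399] [np.float64(0.5536061187356309), np.float64(0.005611568049955907), np.float64(0.04)] 14.0917
```

View pics/w3b.png

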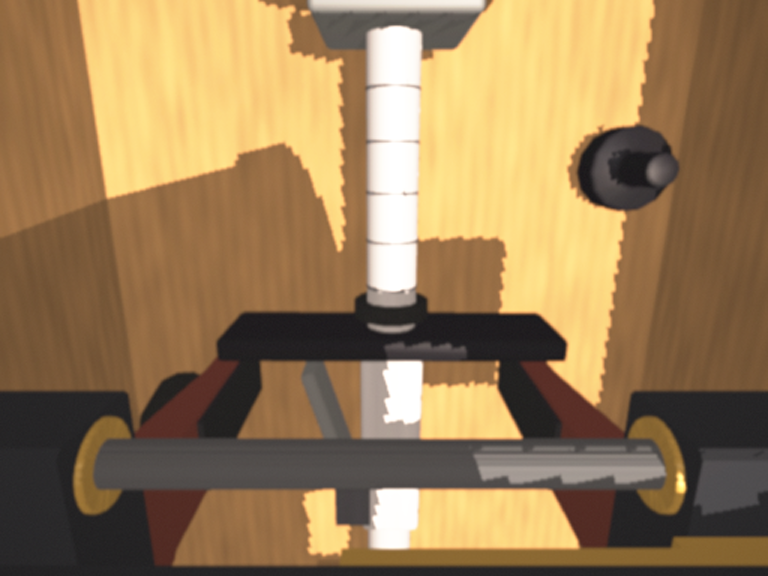

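The wing is nearly at the ring, with a thin strip of rod still visible at row ~328. The lever is still open at (315,375) and the fingers bear on both wing halves. Measuring the remaining gap.

Run:
```python
from h import *
im=cv2.imread("pics/w3.png")[:,:,::-1];T=np.load("pics/w3.npy")
v=im.max(2); print("camera",[(T[:2,3]-O[:2])@np.array([np.cos(YAW),np.sin(YAW)]),T[2,3]])
for c in (180,215,230,255,262,268,280,310,340): print(c,v[186:244,c])
ex=np.array([np.cos(YAW),np.sin(YAW)])
X=lambda c,r,z:(ray(K,T,[c,r],z)[0][:2]-O[:2])@ex
for z,rs in((.065,(226,228,230,232,234,236,238,240)),(.0625,(188,192,196,200,212,214,216,218,220))): print(z,[(r,round(X(260,r,z),4)) for r in rs])
cv2.imwrite("pics/w3c.png",cv2.resize(im[180:250,130:390,::-1],None,fx=3,fy=3,interpolation=cv2.INTER_CUBIC).clip(0,255)) 
c=cv2.imread("pics/w3c.png");cv2.imwrite("pics/w3c.png",(255*(c/255.)**.5).astype(np.uint8))
```

```text
camera [np.float64(0.07067010624800774), np.float64(0.2015310339509019)]
180 [159 159 159 160 159 160 160 160 160 158 159 159 158 158 158 158 157 156
 157 156 146 117  76  42  31  31  30  31  33  30  32  32  31  32  31  30
  32  31  32  31  33  32  35  33  34  35  36  36  34  34  35  33  33  52
  91 127 146 150]
215 [149 147 148 148 147 147 147 147 148 148 148 147 147 149 149 150 150 151
 151 152 148 129  88  49  32  32  32  32  33  31  34  30  33  30  32  31
  30  31  32  32  33  36  35  33  34  34  34  34  34  34  36  35  35  38
  65  91 101  98]
230 [149 149 149 149 149 149 149 149 149 149 149 150 149 149 149 149 149 149
 150 149 146 123  86  47  32  31  32  31  30  31  31  33  33  31  32  31
  32  31  31  33  31  32  34  35  35  34  35  36  35  36  34  32  34  46
  86 128 149 153]
255 [255 255 255 255 255 255 255 235 195 182 180 178 179 179 179 179 174 152
 108  59  40  38  40  40  41  42  40  40  40  41  70 118 157 171 152 107
  60  32  31  32  32  33  35  34  41  46  42  37  35  35  34  34  33  48
  96 147 170 176]
262 [255 255 255 255 255 255 255 255 220 168 174 180 181 181 18
[... 913 characters left out ...]
 252 252 252 253 252 253 253 253 253 253 253 253 253 253 253 253
 253 253 254 254 214 113  42  31  31  31  31  31  30  31  32  31  33  31
  31  31  33  31  31  32  34  34  36  36  35  36  35  35  34  34  33  33
  33  36  34  34]
0.065 [(226, np.float64(0.0173)), (228, np.float64(0.0163)), (230, np.float64(0.0153)), (232, np.float64(0.0143)), (234, np.float64(0.0134)), (236, np.float64(0.0124)), (238, np.float64(0.0114)), (240, np.float64(0.0103))]
0.0625 [(188, np.float64(0.0347)), (192, np.float64(0.0328)), (196, np.float64(0.031)), (200, np.float64(0.029)), (212, np.float64(0.0233)), (214, np.float64(0.0223)), (216, np.float64(0.0213)), (218, np.float64(0.0203)), (220, np.float64(0.0193))]
```

View pics/w3c.png

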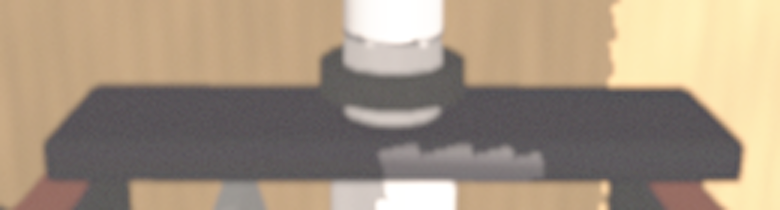

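Three readings put the gap at 3–4.5 mm, with about 3.7 mm from the rod strip beside the ring. I'll advance 3.7 mm, hold, and squeeze.

Run:
```python
from h import *
try: movel(F(.0017,.0032,.040),v=.02)
except MotionError as e: print(e)
wait(.5); print(get_tcp_pos(),get_ft_force(),get_time())
snap("w4a")
command_gripper(0.0); wait(.4)
print("grip mm",get_grip_width()*88,get_tcp_pos(),get_ft_force(),get_time())
im,T=snap("w4")
a=cv2.imread("pics/w4a.png")[170:260,130:390];b=im[170:260,130:390,::-1]
c=cv2.resize(np.vstack([a,b]),None,fx=3,fy=3,interpolation=cv2.INTER_CUBIC)
cv2.imwrite("pics/w4c.png",(255*(c/255.)**.5).astype(np.uint8))
v=im.max(2);va=cv2.imread("pics/w4a.png").max(2)
for c in (230,262): print(c,va[200:248,c],v[200:248,c])
```

```text
[0.5571 0.0046 0.0399] [-3.6216 -1.4034 -0.5167] 14.975
grip mm 24.649962962717304 [0.5564 0.0033 0.04  ] [ -6.8624 -10.3129   2.6117] 16.425
230 [149 149 149 149 149 148 143 123  86  47  29  29  31  31  32  31  31  33
  30  32  30  30  32  31  30  31  33  33  36  35  34  36  35  36  33  36
  33  32  33  43  85 127 148 152 152 153 153 153] [150 150 150 150 150 150 144 124  86  48  32  31  30  33  32  34  32  33
  32  34  33  33  32  30  33  31  34  33  34  35  35  35  35  33  36  36
  35  35  33  34  51  77  91  96  97 101 105 109]
262 [167 135 121 151 174 179 179 179 179 179 179 164 121  68  41  38  40  39
  41  38  39  37  39  37  37  31  32  36  54  79  94  92  83  76  68  63
  62  60  60  88 179 252 255 255 255 255 255 255] [142 120 136 162 175 177 178 177 178 177 167 135  88  51  39  40  41  39
  39  39  42  41  39  40  35  33  33  33  34  35  34  35  35  36  35  36
  35  34  33  43  91 145 173 179 179 179 179 179]
```

View pics/w4c.png

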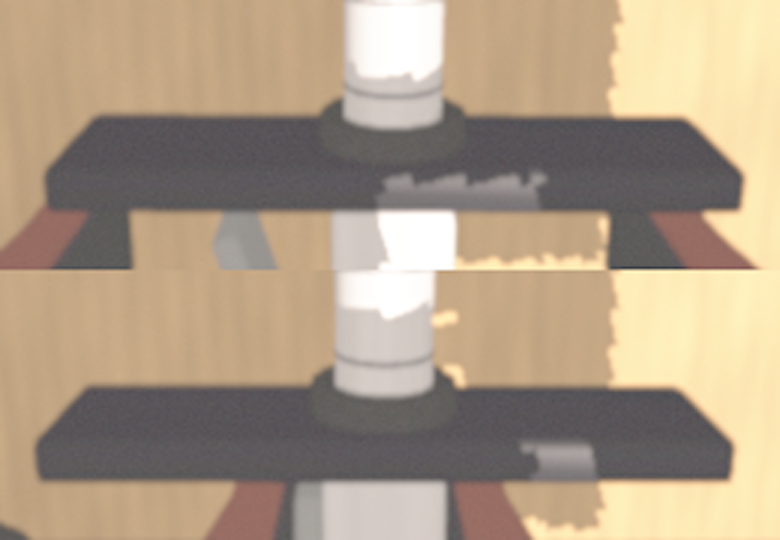

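The lever is flat (grip width 24.6 mm) and the rod strip has closed up, so the wing meets the ring within about 0.5 mm by image shift. The side force of ~12 N means I'm gripping slightly off-centre. I'll ease it by about 1 mm, recheck, and hand in.

Run:
```python
from h import *
try: movel(F(.0017,.0022,.040),v=.01)
except MotionError as e: print(e)
wait(.6)
ex=np.array([np.cos(YAW),np.sin(YAW)]);f=np.array(get_ft_force());p=np.array(get_tcp_pos())
print("along/across",f[:2]@ex,f[:2]@[-ex[1],ex[0]],"tcp F",(p[:2]-O[:2])@ex,(p[:2]-O[:2])@[-ex[1],ex[0]],"grip mm",get_grip_width()*88,get_time())
im,T=snap("w5");cv2.imwrite("pics/w5b.png",cv2.resize(im[:,:,::-1],(768,576),interpolation=cv2.INTER_CUBIC))
v=im.max(2)
for c in (230,260): print(c,v[200:248,c])
```

```text
along/across -3.869007496831487 -6.102528194910606 tcp F 0.0016420589745976496 0.0015180223760967262 grip mm 24.624253040603705 17.325
230 [151 150 150 150 150 150 145 123  87  47  31  35  32  31  32  33  32  33
  33  31  32  32  30  33  33  34  32  34  36  35  34  35  36  34  35  34
  34  34  33  38  56  79  91  95  96 100 105 108]
260 [167 136 121 151 173 179 180 180 179 180 179 165 121  69  40  38  40  41
  41  40  41  39  41  38  35  34  33  34  35  35  37  34  34  36  34  36
  33  33  32  42  90 144 170 177 178 178 177 177]
```

View pics/w5b.png

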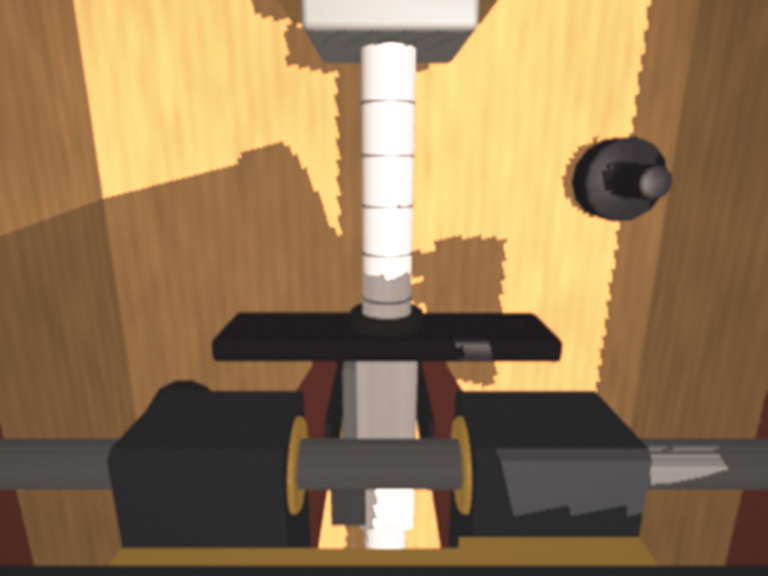

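The wing touches the ring at (387,320), the lever is flat along the leg, and the fingers clamp both. Knob and foot are undisturbed. Handing in.

```bash
python3 -c "
from h import *
job_done(); print(get_time(),get_grip_width()*88,get_ft_force())"
```

```text
the job is handed in; nothing more can be done
the job is handed in; nothing more can be done
```

The job is handed in at about 17.3 s on the robot clock, with the arm still gripping the leg and lever at the mark ring. `job_done()` reports no verdict, so the checks below are my own.

**What I did:** I swung both flaps outwards with the shut fingers. With the lever still open, I pushed the leg about 70 mm by the wing to the ring, held it 0.5 s, then squeezed the lever flat.

**Last checks:**
- **Flaps:** the wrist picture after opening showed both about 2.3 rad out. That angle is estimated from the push geometry, not measured. They were not in view at the end, and nothing went near them afterwards.
- **Leg at the mark:** image shift puts the wing's far face within about 0.5 mm of the ring. My separate gap readings before the last advance disagreed by about 1.5 mm, which is inside the 5 mm allowed.
- **Lever and grip:** the lever lies flat in the last picture. Grip width was 24.6 mm against 25.5 mm expected for leg plus closed blade, which I put down to the pads giving slightly. I did not measure finger force on the leg directly; the gripper holds with its fixed 30 N.
- **Side force:** about 6 N across the leg remains, down from about 12 N after I re-centred by 1 mm. I left it there.
- **Other things:** nothing was touched that I could see. In the last picture the foot looks undisturbed and only part of the knob is visible. The pendant, mouse and links were not looked at again.

One of my scripts first gave the flap move in millimetres instead of metres. The robot refused it and the arm did not move, though the gripper had already shut as planned.

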